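Set the desk timer for a ten-minute break

TASK

Set the red desk timer for a ten-minute break: twist its knob clockwise past the black top mark so that the spring is wound, then turn it back down to the green mark, and let go. Leave the blue timer's knob as it is set, and do not shove or tip the white mug.

Things in the scene. Friction and masses are not known exactly. Their poses are not given: they have to be found in the camera images.
- red_timer (a joint): Red timer's knob angle, rad: 0 at the zero mark, growing clockwise seen from above; starts between 0 and 0.35. Marks on its white dial (radius 51 mm, 40 mm above the desk): small grey ticks every 0.087 (a minute), thick green mark (ten minutes) at 0.873, thick black top mark at 1.309; hard stop at 1.658. It stays where it is left (friction 0.04 N m, no spring-back).
- red_timer_grip (a point): On the axis of the red timer's bar knob, 70 mm above the desk, the height to grip it. Bar 46 long, 14 thick, top at 82 mm, on a round skirt of radius 26, top at 47 mm. x runs along the bar to its pointer end (white stripe and nib), y across its thickness, z up; the frame turns with the knob, its yaw falling as the angle grows. Housing red, 110 x 110 x 40 mm, fixed to the desk.
- blue_timer_tip (a point): Pointer end of the bar knob of the blue timer, 23 mm from its turning axis, 70 mm above the desk; x points outwards along the bar. This timer is of the same make and size as the red one, but blue; it too is fixed to the desk and is not to be used.
- mug: White mug with a handle, 80 mm across and 95 mm high, standing loose; origin at the centre of its underside, z up.
Mind the look-alikes: they are no part of the job. What is shaped like the part that bears red_timer but yellow is not meant.

How it is judged:
On the way, in this order (a step that is already met when the one before it is completed fails the run):
1. the red timer's knob has been turned past the black top mark (value of joint red_timer above 1.309 rad), for 0.1 s.
2. the red timer's knob has been turned back down to the green mark (10 degrees either way) (value of joint red_timer between 0.698 and 1.048 rad), for 0.2 s.
At the end, for the whole second after the job is handed in: The red timer's knob rests, released, within 10 degrees (0.175 rad) of the green mark at 0.873 rad, after having been past the black top mark at 1.309 rad (all of step 2 and velocity of joint red_timer between -0.05 and 0.05 rad/s); the robot touches nothing.
It fails at once if the blue timer's knob is turned by more than about 25 degrees (its pointer end moves 10 mm) (distance of blue_timer_tip from where it was at the start of the episode above 0.01 m).
It fails at once if the mug is shoved more than 30 mm or tipped over (more than 0.35 rad) (distance of mug from where it was at the start of the episode above 0.03 m or angle between mug's own z axis and vertical above 0.35 rad).
It also fails if it takes over 32 s, if anything falls off the work surface, if the arm or the gripper's body presses on something with over 40 N, if the wrist force passes 120 N, or if a joint passes its speed limit or range.

ROBOT

A 6-joint arm with a two-finger parallel gripper is mounted at the origin on the work surface. World frame = base frame: x ahead of the robot, y to its left, z up, the work surface at z = 0. Lengths are in m, angles in rad, forces in N, time in s.
With the tool pointing down it reaches from about 0.275 to 0.725 m from the base axis. Payload 5.6 kg.
Tool frame: the origin (TCP) lies on the centre line of the jaws, within the pads' length; the fingertips stand 19 mm ahead of it and the grasp point (between the pads) is the TCP (tip_reach is the distance from the TCP to the fingertips, in m); z points along the fingers, y is the line along which they close (so a half turn about z gives the same grasp; the last joint's range is limited). The gripper opens to 85 mm and grips with 20 to 120 N. Pads are 22 mm wide; open, the fingers measure 114 mm over their backs; the gripper's body (76 mm by 85 mm) begins 54 mm behind the grasp point. The pads swing forward as they close: fully open they stand 13 mm farther back than shut.
Start: joints at [1.615, 0.255, 0.108, 0, -1.424, -0.285], TCP at [0.131, 0.534, 0.25] pointing down, gripper open.
Joint ranges: [-2.95, 2.95], [-1.21, 1.97], [-1.09, 1.5], [-2.87, 1.71], [-2.94, -0.07], [-3.05, 3.05]. Speed limits (rad/s): [2.57, 2.57, 3.14, 3.14, 3.14, 3.14].

INTERFACE

Orientations are given as a rotation vector (axis times angle).
In Python, from cell import get_obs, read_camera, camera_params, close_job, look_for, spot_point, tip_reach gives the robot as it stands.
- The arm moves only by the tool arm_command, never from a script. Its argument "series" is a list of rows, each a list of 7 numbers: the finger opening in mm, from 0 to 85.4, then the shift along the tool's x, y, z in mm, then the turn, a rotation vector about the tool's x, y, z in degrees. A call has 1 to 10 rows; each row is the pose to reach, as a shift and turn from the pose commanded when the call began, along the tool's axes at that moment; what a row does not reach only later rows make up. A row lasts 1/12 s, in which the tool goes at most 41.7 mm and 7.16 degrees, less where a joint would pass 70% of its speed; a pose out of reach is approached as far as the arm can. A call with a gripper value outside its range is refused whole. The fingers move at their own pace and stop on an object; the grip force is fixed at half the most. Time passes only in rows, so rows that repeat a pose let the fingers close. It gives the time, the measured TCP pose, the force, the opening and the grip force at its end, in the units of the state.
- get_obs(): the state, without advancing time (a new reading comes with each control period).
- read_camera(name): name is "scene" or "top" or "wrist"; returns the picture (480x640x3 uint8, blue, green, red); there is no depth.
- camera_params(name): a dict with "intrinsics" (3x3 intrinsics, pixels), "R" (3x3) and "t" (3): a world point X has camera coordinates R X + t. Camera axes: x right, y down, z forward; pixel columns grow to the right and rows downward; lengths in m; the calibration is good to about 2 mm. A picture is of the moment at which its call begins: read the wrist's pose just before it. camera_params takes no time and is no camera call; for the wrist camera it gives the pose at the moment of the call.
- close_job(): hands the job in; it is judged then, once.
Trained networks look in the newest picture that a camera, given by its name, has taken for a name from the list of things; names that differ only in an ending like _2 or _b are one class to them, and where a whole thing is asked for, a point or a joint stands for the part that bears it (a point fixed in the world has none). Each returns a list of dicts, best first, with "score" (0 to 1); they miss things now and then, are a little off and sometimes report something else, mostly with a low value. They report only what shows in the picture. A call takes as long as a camera call. They do not tell look-alikes from the thing itself.
- look_for(camera, query): "at" ([column, row] in pixels, amid what is visible of it).
- spot_point(camera, query): "at" ([column, row] in pixels: a listed point, or the origin of a listed thing).
The state is a dict: "clock": time; "qpos": joint angles; "joint_velocities": joint speeds; "effort": joint torques, N m; "tcp_pos": TCP position; "tcp_rot": TCP orientation; "wrist_force": force on the tool from outside, world axes, zero at the start; "torque": the same for the moment, N m; "gripper_width": opening from 0.0 (shut) to 1.0 (fully open); "grasp_force": force on a finger pad.
Only numpy, scipy, OpenCV 4.12 (cv2) and the standard library are available. Lean on these libraries where they do the work, as an engineer would, in place of code of your own. Each camera call takes 0.05 s, during which the arm holds its last target. There are 200 camera calls.

## Working session

There is one attempt and no reset: what is moved stays moved. The work goes in short steps, Python scripts to look and compute and a tool call to move; the robot and the scene stay as the last step left them, time stands still between calls to the robot, and variables do not carry over. Pictures are saved under pics/ and viewed, at most 10 in all, crops included, and the job is handed in when it is done.

Besides the shell and the picture viewer there is one more tool, called as a command line: name --pt "numbers of a row" for each row, then --argument value for the rest. arm_command: Moves the arm, as the interface text tells. Its arguments: {"type":"object","properties":{"series":{"type":"array"}},"required":["series"]}

```bash
mkdir -p pics; cat > h.py <<'E'
import numpy as np, cv2
from cell import *
from scipy.spatial.transform import Rotation as Rn
def ray(cam,uv,z,P=None):
    P=P or camera_params(cam); K,R,t=map(np.array,(P["intrinsics"],P["R"],P["t"]))
    d=R.T@np.linalg.solve(K,[uv[0],uv[1],1.]); c=-R.T@t
    return c+d*(z-c[2])/d[2]
def proj(cam,X,P=None):
    P=P or camera_params(cam); K,R,t=map(np.array,(P["intrinsics"],P["R"],P["t"]))
    p=K@(R@np.array(X)+t); return p[:2]/p[2]
E
python3 - <<'E'
from h import *
for c in("top","scene"):
    im=read_camera(c); cv2.imwrite(f"pics/{c}1.png",im)
    for q,z in(("red_timer_grip",.07),("blue_timer_tip",.07),("mug",0)):
        for r in spot_point(c,q)[:4]: print(c,q,np.round(r["at"]),round(r["score"],2),ray(c,r["at"],z).round(3))
o=get_obs();print(o["clock"],o["tcp_pos"],o["tcp_rot"])
E
```

```text
top red_timer_grip [361. 207.] 0.67 [ 0.584 -0.29   0.07 ]
top red_timer_grip [470. 291.] 0.57 [ 0.35  -0.601  0.07 ]
top blue_timer_tip [248. 208.] 0.48 [0.574 0.035 0.07 ]
top mug [156. 228.] 0.97 [0.518 0.316 0.   ]
scene red_timer_grip [132. 197.] 0.83 [ 0.347 -0.591  0.07 ]
scene red_timer_grip [245. 248.] 0.8 [ 0.573 -0.294  0.07 ]
scene blue_timer_tip [398. 246.] 0.76 [0.572 0.045 0.07 ]
scene mug [502. 249.] 0.76 [0.492 0.319 0.   ]
0.4 [0.13110603 0.53406963 0.2501508 ] [ 3.11857871e+00 -3.77239846e-01 -1.34907039e-06]
```

View pics/top1.png

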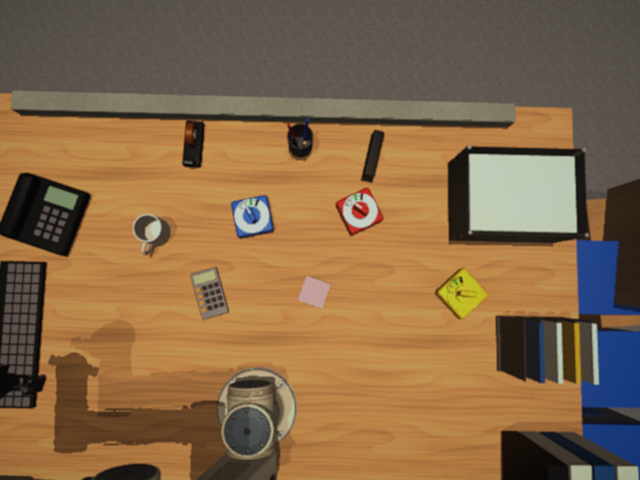

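View pics/scene1.png

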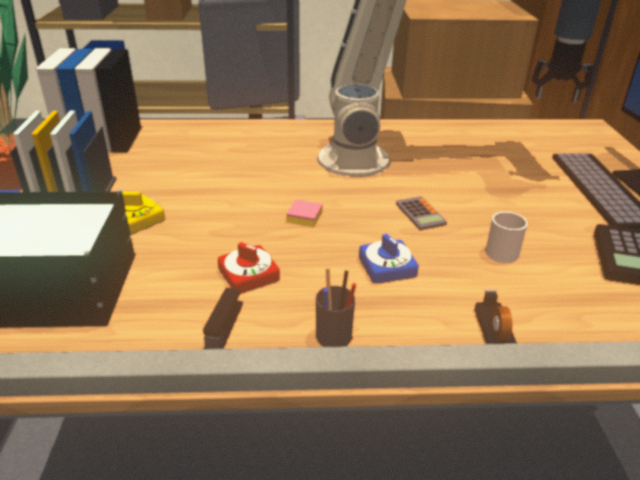

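```bash
cat >> h.py <<'E'
def to(X,yaw=None,ref=None):
    """shift mm, turn deg in tool axes to a tool-down pose with the tool x axis at heading yaw"""
    o=get_obs(); R=Rn.from_rotvec(o["tcp_rot"]); M=R.as_matrix()
    print("tcp",np.round(o["tcp_pos"],4),"xhead",np.degrees(np.arctan2(M[1,0],M[0,0])).round(1),"q6",o["qpos"][5].round(3),"q1",o["qpos"][0].round(3),"t",o["clock"])
    s=R.inv().apply(np.array(X)-o["tcp_pos"])*1000
    T=R if yaw is None else Rn.from_euler("z",yaw,degrees=True)*Rn.from_euler("x",180,degrees=True)
    print("shift",s.round(1),"turn",np.degrees((R.inv()*T).as_rotvec()).round(1))
E
python3 -c "
from h import *
to([.55,-.29,.25]);P=camera_params('wrist');R=np.array(P['R']);print('cam',-R.T@P['t'],R[2])"
```

```text
tcp [0.1311 0.5341 0.2502] xhead -13.8 q6 -0.285 q1 1.615 t 0.4
shift [6.033e+02 7.004e+02 4.000e-01] turn [0. 0. 0.]
cam [0.21215091 0.51324315 0.37391396] [-0.31716813  0.07782644 -0.94517058]
```

arm_command --pt "85 603 700 0 0 0 0" --pt "85 603 700 0 0 0 0" --pt "85 603 700 0 0 0 0" --pt "85 603 700 0 0 0 0" --pt "85 603 700 0 0 0 0" --pt "85 603 700 0 0 0 0" --pt "85 603 700 0 0 0 0" --pt "85 603 700 0 0 0 0" --pt "85 603 700 0 0 0 0" --pt "85 603 700 0 0 0 0"

```text
clock: 1.23
tcp_pos: [0.3201, 0.1608, 0.2507]
tcp_rot: [-3.118, 0.376, -0.001]
wrist_force: [1.5, 0.5, 0.6]
gripper_width: 0.992
grasp_force: 0.0
```

```bash
python3 -c "
from h import *
to([.55,-.29,.25])"
```

```text
tcp [0.3201 0.1608 0.2507] xhead -13.7 q6 0.42 q1 0.911 t 1.2333
shift [330.4 383.3   0.4] turn [0. 0. 0.]
```

arm_command --pt "85 330 384 0 0 0 0" --pt "85 330 384 0 0 0 0" --pt "85 330 384 0 0 0 0" --pt "85 330 384 0 0 0 0" --pt "85 330 384 0 0 0 0" --pt "85 330 384 0 0 0 0" --pt "85 330 384 0 0 0 0" --pt "85 330 384 0 0 0 0" --pt "85 330 384 0 0 0 0" --pt "85 330 384 0 0 0 0"

```text
clock: 2.07
tcp_pos: [0.5088, -0.2112, 0.2503]
tcp_rot: [-3.119, 0.378, -0.0]
wrist_force: [1.2, 1.0, 1.3]
gripper_width: 1.0
grasp_force: 0.0
```

arm_command --pt "85 0 90 0 0 0 0" --pt "85 0 90 0 0 0 0" --pt "85 0 90 0 0 0 0" --pt "85 0 90 0 0 0 0"

```text
clock: 2.4
tcp_pos: [0.4859, -0.299, 0.2497]
tcp_rot: [3.118, -0.384, -0.002]
wrist_force: [-0.2, 0.2, -0.4]
gripper_width: 0.997
grasp_force: 0.0
```

```bash
python3 - <<'E'
from h import *
to([.55,-.29,.25])
P=camera_params("wrist"); im=read_camera("wrist"); cv2.imwrite("pics/w1.png",im)
for r in spot_point("wrist","red_timer_grip")[:3]: print(np.round(r["at"]),r["score"],ray("wrist",r["at"],.07,P).round(4))
E
```

```text
tcp [ 0.4859 -0.299   0.2497] xhead -14.0 q6 1.603 q1 -0.277 t 2.4
shift [ 60.  -24.3  -0.4] turn [0. 0. 0.]
[270. 115.] 0.82 [ 0.5774 -0.2877  0.07  ]
```

View pics/w1.png

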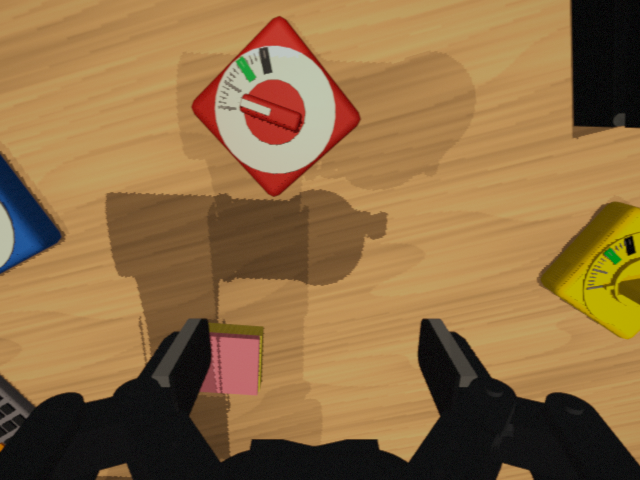

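```bash
cat >> h.py <<'E'
def cen(im,m,box):
    x0,y0,x1,y1=box; ys,xs=np.nonzero(m[y0:y1,x0:x1]); return np.array([xs.mean()+x0,ys.mean()+y0]),len(xs)
E
python3 - <<'E'
from h import *
P=camera_params("wrist"); im=cv2.imread("pics/w1.png")
h=cv2.cvtColor(im,cv2.COLOR_BGR2HSV)
w=(h[...,1]<60)&(h[...,2]>150); g=(h[...,1]>120)&(h[...,0]>40)&(h[...,0]<85); k=h[...,2]<60
box=(195,20,360,195)
# dial: hull of white pixels -> ellipse
mask=np.zeros(w.shape,np.uint8); mask[20:195,195:360]=w[20:195,195:360]
pts=np.argwhere(mask)[:,::-1].astype(np.int32); hull=cv2.convexHull(pts)
W=np.array([ray("wrist",p[0],.04,P)[:2] for p in hull]); (c,r)=cv2.minEnclosingCircle(W.astype(np.float32)); print("dial",c,r)
A=np.c_[2*W,np.ones(len(W))]; s=np.linalg.lstsq(A,(W**2).sum(1),rcond=None)[0]; c=s[:2]; print("lsq",c,np.sqrt(s[2]+c@c))
f=lambda p,z:ray("wrist",p,z,P)[:2]
for n,m,b in(("green",g,(225,45,275,95)),("black",k,(255,40,280,80))):
    p,nn=cen(im,m,b); d=f(p,.04)-c; print(n,p,nn,np.degrees(np.arctan2(d[1],d[0])),np.hypot(*d))
p,nn=cen(im,w,(242,92,272,118)); print(p,nn)
for a in((242,101),(301,124),(256,105)): print(a,f(a,.082)) 
d=f((256,105),.082)-c;print("stripe",np.degrees(np.arctan2(d[1],d[0])),np.hypot(*d))
cv2.imwrite("pics/w1c.png",cv2.resize(im[10:200,190:365],None,fx=3.1,fy=3.1,interpolation=cv2.INTER_CUBIC))
E
```

```text
dial (0.5802814960479736, -0.28602656722068787) 0.05103263631463051
lsq [ 0.58025953 -0.28597921] 0.05076084016603725
green [245.3718593   68.70351759] 199 20.42056689238698 0.04099301493512832
black [265.45762712  62.72033898] 118 -4.414427231211581 0.03882960607158827
[253.90454545 106.19090909] 220
(242, 101) [ 0.59218388 -0.26852902]
(301, 124) [ 0.56610772 -0.30675261]
(256, 105) [ 0.58705464 -0.27776051]
stripe 50.41654562905757 0.010663982544291243
```

View pics/w1c.png

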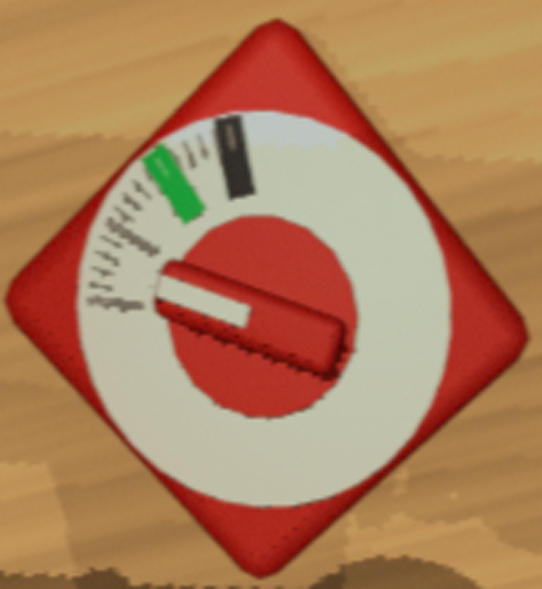

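```bash
python3 -c "
from h import *
to([.5803,-.286,.15],-121.5)"
```

```text
tcp [ 0.4867 -0.2964  0.2501] xhead -13.9 q6 1.602 q1 -0.273 t 2.5
shift [ 88.4 -32.4 100.1] turn [  0.    0.  107.6]
```

arm_command --pt "85 88 -32 60 0 0 107.5" --pt "85 88 -32 60 0 0 107.5" --pt "85 88 -32 60 0 0 107.5" --pt "85 88 -32 60 0 0 107.5" --pt "85 88 -32 60 0 0 107.5" --pt "85 88 -32 60 0 0 107.5" --pt "85 88 -32 60 0 0 107.5" --pt "85 88 -32 60 0 0 107.5" --pt "85 88 -32 60 0 0 107.5" --pt "85 88 -32 60 0 0 107.5"

```text
clock: 3.33
tcp_pos: [0.5806, -0.2843, 0.1906]
tcp_rot: [-2.304, 2.135, -0.0]
wrist_force: [0.2, -0.1, 1.3]
gripper_width: 0.995
grasp_force: 0.0
```

arm_command --pt "85 0 0 0 0 0 36" --pt "85 0 0 0 0 0 36" --pt "85 0 0 0 0 0 36" --pt "85 0 0 0 0 0 36" --pt "85 0 0 0 0 0 36" --pt "85 0 0 0 0 0 36" --pt "85 0 0 0 0 0 36" --pt "85 0 0 0 0 0 36"

```text
clock: 4.0
tcp_pos: [0.5802, -0.2853, 0.1905]
tcp_rot: [-1.544, 2.736, -0.0]
wrist_force: [-0.3, -0.3, 0.1]
gripper_width: 0.996
grasp_force: 0.0
```

```bash
python3 - <<'E'
from h import *
to([.5803,-.286,.072],-121.5)
P=camera_params("wrist"); im=read_camera("wrist"); cv2.imwrite("pics/w2.png",im)
for r in spot_point("wrist","red_timer_grip")[:3]: print(np.round(r["at"]),r["score"],ray("wrist",r["at"],.07,P).round(4))
c=np.array([.5803,-.286])
for a in(55,58.5,62):
    d=np.array([np.cos(np.radians(a)),np.sin(np.radians(a))])*.023
    print(a,[proj("wrist",[*(c+s*d),.082],P).round() for s in(1,-1)])
E
```

```text
tcp [ 0.5802 -0.2853  0.1905] xhead -121.1 q6 -0.327 q1 -0.216 t 4.0
shift [  0.6  -0.4 118.5] turn [-0.   0.   0.4]
[308. 244.] 0.82 [ 0.5824 -0.289   0.07  ]
55 [array([311., 283.]), array([316., 219.])]
58.5 [array([313., 283.]), array([313., 219.])]
62 [array([315., 283.]), array([311., 219.])]
```

View pics/w2.png

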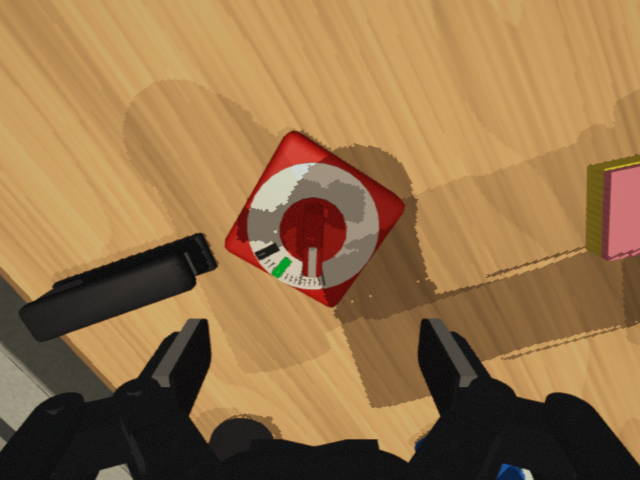

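arm_command --pt "85 0 0 38 0 0 0" --pt "70 0 0 76 0 0 0" --pt "60 0 0 105 0 0 0" --pt "50 0.5 0 117 0 0 0" --pt "50 0.5 0 117 0 0 0" --pt "30 0.5 0 117 0 0 0" --pt "0 0.5 0 117 0 0 0" --pt "0 0.5 0 117 0 0 0" --pt "0 0.5 0 117 0 0 0" --pt "0 0.5 0 117 0 0 0"

```text
clock: 4.93
tcp_pos: [0.5807, -0.2871, 0.0755]
tcp_rot: [-1.537, 2.738, -0.004]
wrist_force: [-1.3, 2.2, 5.6]
gripper_width: 0.149
grasp_force: 60.5
```

arm_command --pt "0 0 0 0 0 0 0" --pt "0 0 0 0 0 0 0" --pt "0 0 0 0 0 0 0" --pt "0 0 0 0 0 0 0"

```text
clock: 5.27
tcp_pos: [0.5806, -0.287, 0.0755]
tcp_rot: [-1.537, 2.738, -0.004]
wrist_force: [-0.3, 1.1, 5.7]
gripper_width: 0.156
grasp_force: 60.5
```

```bash
python3 -c "
from h import *
to([.5803,-.286,.072],-121.5);o=get_obs();print(o['wrist_force'],o['torque'],o['gripper_width'],o['grasp_force'])"
```

```text
tcp [ 0.5806 -0.287   0.0755] xhead -121.4 q6 -0.33 q1 -0.218 t 5.2667
shift [-0.7  0.9  3.5] turn [-0.2  0.   0.1]
[-0.34695568  1.12637368  5.74590516] [0.41317776 0.49541743 0.04909985] 0.15564676934137792 60.53466618061066
```

arm_command --pt "0 0 0 -1 0 0 4" --pt "0 0 0 -1 0 0 9" --pt "0 0 0 -1 0 0 14" --pt "0 0 0 -1 0 0 19" --pt "0 0 0 -1 0 0 24" --pt "0 0 0 -1 0 0 29" --pt "0 0 0 -1 0 0 34" --pt "0 0 0 -1 0 0 38" --pt "0 0 0 -1 0 0 40" --pt "0 0 0 -1 0 0 40"

```text
clock: 6.1
tcp_pos: [0.5813, -0.2878, 0.0756]
tcp_rot: [-0.505, 3.097, -0.005]
wrist_force: [2.3, -4.3, -0.6]
gripper_width: 0.151
grasp_force: 59.7
```

arm_command --pt "0 0 0 0 0 0 4" --pt "0 0 0 0 0 0 9" --pt "0 0 0 0 0 0 14" --pt "0 0 0 0 0 0 19" --pt "0 0 0 0 0 0 24" --pt "0 0 0 0 0 0 29" --pt "0 0 0 0 0 0 32" --pt "0 0 0 0 0 0 32" --pt "0 0 0 0 0 0 32" --pt "0 0 0 0 0 0 32"

```text
clock: 6.93
tcp_pos: [0.5813, -0.2886, 0.0756]
tcp_rot: [0.364, 3.116, -0.005]
wrist_force: [4.3, -7.0, -2.6]
gripper_width: 0.154
grasp_force: 59.6
```

```bash
python3 - <<'E'
from h import *
to([.5803,-.286,.072],-193);o=get_obs();print(o['wrist_force'],o['torque'],o['gripper_width'],o['grasp_force'])
cv2.imwrite("pics/w3.png",read_camera("wrist"))
E
```

```text
tcp [ 0.5813 -0.2886  0.0756] xhead 166.7 q6 -1.585 q1 -0.219 t 6.9333
shift [1.6 2.3 3.6] turn [-0.1  0.3 -0.3]
[ 4.29615521 -6.98583915 -2.57885249] [-2.50994248 -1.27228595 -0.01103978] 0.154051108956156 59.56270158290863
```

View pics/w3.png

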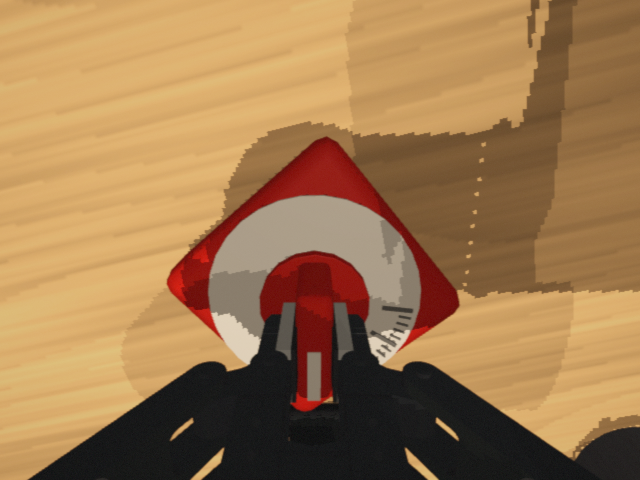

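arm_command --pt "0 0 0 0 0 0 -4" --pt "0 0 0 0 0 0 -9" --pt "0 0 0 0 0 0 -14" --pt "0 0 0 0 0 0 -19" --pt "0 0 0 0 0 0 -24" --pt "0 0 0 0 0 0 -29" --pt "0 0 0 0 0 0 -33" --pt "0 0 0 0 0 0 -34" --pt "0 0 0 0 0 0 -34" --pt "0 0 0 0 0 0 -34"

```text
clock: 7.82
tcp_pos: [0.5812, -0.2878, 0.0756]
tcp_rot: [-0.563, 3.087, -0.005]
wrist_force: [3.2, -4.6, -0.2]
gripper_width: 0.151
grasp_force: 59.7
```

```bash
python3 - <<'E'
from h import *
to([.5803,-.286,.072],-159.6);o=get_obs();print(o['wrist_force'],o['torque'],o['gripper_width'],o['grasp_force'])
E
```

```text
tcp [ 0.5812 -0.2878  0.0756] xhead -159.3 q6 -0.992 q1 -0.219 t 7.8167
shift [0.3 2.  3.6] turn [-0.2  0.2  0.3]
[ 3.15173682 -4.58707927 -0.22664059] [-1.41151224 -1.1411687   0.02994357] 0.15142904859839548 59.74061071872711
```

arm_command --pt "0 0 0 0 0 0 0" --pt "20 0 0 0 0 0 0" --pt "30 0 0 0 0 0 0" --pt "45 0 0 0 0 0 0" --pt "60 0 0 0 0 0 0" --pt "60 0 0 0 0 0 0" --pt "60 0 0 -20 0 0 0" --pt "60 0 0 -50 0 0 0" --pt "60 0 0 -90 0 0 0" --pt "60 0 0 -120 0 0 0"

```text
clock: 8.65
tcp_pos: [0.5797, -0.2869, 0.1971]
tcp_rot: [-0.562, 3.09, -0.002]
wrist_force: [1.3, -0.6, 0.4]
gripper_width: 0.696
grasp_force: 0.0
```

arm_command --pt "60 0 0 0 0 0 0" --pt "60 0 0 0 0 0 0"

```text
clock: 8.82
tcp_pos: [0.5807, -0.2869, 0.197]
tcp_rot: [-0.561, 3.086, -0.003]
wrist_force: [0.4, 0.1, -0.8]
gripper_width: 0.706
grasp_force: 0.0
```

```bash
python3 - <<'E'
from h import *
to([.5803,-.286,.2])
cv2.imwrite("pics/w4.png",read_camera("wrist")); print(get_obs()["wrist_force"])
E
```

```text
tcp [ 0.5807 -0.2869  0.197 ] xhead -159.4 q6 -0.993 q1 -0.218 t 8.8167
shift [ 0.  1. -3.] turn [0. 0. 0.]
[-0.11435462  0.59341817 -0.71647298]
```

View pics/w4.png

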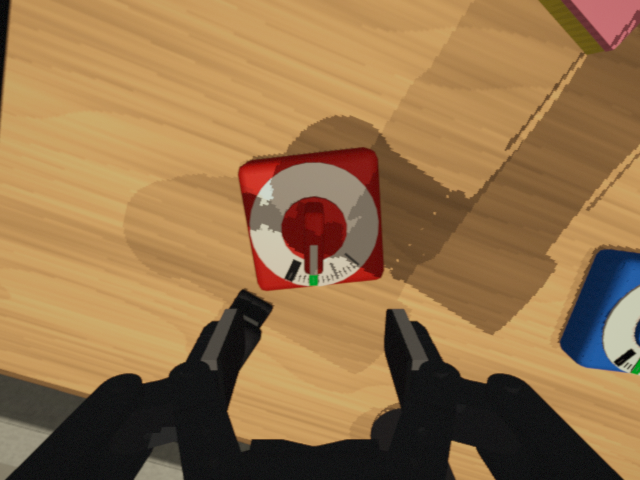

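The picture shows the pointer (313,258) lined up with the green mark (313,281). The gripper is clear of the timer.

```bash
python3 -c "
from cell import *
print(close_job())"
```

```text
the job is handed in; nothing more can be done
None
```

I wound the red timer past the black top mark to about 1.46 rad, turned it back to the green mark (about 0.87 rad) and let go. I didn't touch the blue timer or the mug, and the job is handed in; no verdict came back.

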